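Hang the paint stirrer on the spring-balanced arm

ROBOT

A 6-joint arm with a two-finger parallel gripper is mounted at the origin on the work surface; the furniture and walls round the work are solid. World frame = base frame: x ahead of the robot, y to its left, z up, the work surface at z = 0. Lengths are in m, angles in rad, forces in N, time in s.
With the tool pointing down it reaches from about 0.4 to 0.825 m from the base axis. Payload 7 kg.
Tool frame: the origin (TCP) lies at the very end of the fingers, on their centre line; the grasp point (between the pads) lies 19 mm behind it; z points along the fingers, y is the line along which they close (so a half turn about z gives the same grasp; the last joint's range is limited). The gripper opens to 88 mm and grips with 3 to 60 N. Pads are 19 mm wide; open, the fingers measure 130 mm over their backs; the gripper's body (78 mm by 193 mm) begins 47 mm behind the grasp point.
Start: joints at [-1.051, 0.359, 0.012, 0, -1.224, -0.288], TCP at [0.155, -0.657, 0.227] pointing down, gripper open.
Joint ranges: [-3.07, 3.07], [-1.43, 2.12], [-1.02, 1.25], [-3.03, 1.67], [-3.05, -0], [-3.03, 3.03]. Speed limits (rad/s): [2.39, 2.39, 3.01, 3.14, 3.14, 3.14].

INTERFACE

Orientations are given as a unit quaternion [x, y, z, w].
In Python, from bench import move_to, move_l, goto_joints, gripper_to, hold, solve_ik, read_state, snapshot, camera_model, MotionError, close_job gives the robot as it stands. Calls block until the motion is done:
- move_to(position, orientation): joint-space move of the TCP to a pose.
- move_l(position, ori=None, v=0.15): straight line of the TCP; ori=None keeps the orientation; v is the mean speed in m/s.
- goto_joints(angles): joint-space move.
- gripper_to(opening, grasp_force=None): finger opening in m; grasp_force is the grip in N (None keeps the last); returns when the fingers have stopped.
- hold(seconds).
- solve_ik(position, orientation): joint angles nearest the present ones, or None.
- read_state(): the state.
- snapshot(name): name is "side" or "top"; returns the picture (420x560x3 uint8, blue, green, red); there is no depth.
- camera_model(name): a dict with "mtx" (3x3 intrinsics, pixels), "extrinsics" (4x4, takes a point from world to camera coordinates). Camera axes: x right, y down, z forward; pixel columns grow to the right and rows downward; lengths in m; the calibration is good to about 2 mm. A picture is of the moment at which its call begins. camera_model takes no time and is no camera call.
A pose or a line that the arm cannot do raises MotionError and nothing moves.
- close_job(): hands the job in; it is judged then, once.
The state is a dict: "time": time; "joint_positions": joint angles; "dq": joint speeds; "joint_efforts": joint torques, N m; "tcp_pos": TCP position; "eef_rot": TCP orientation; "contact_force": force on the tool from outside, world axes, zero at the start; "ft_torque": the same for the moment, N m; "width": finger opening in m; "finger_force": force on a finger pad.
Only numpy, scipy, OpenCV 4.12 (cv2) and the standard library are available. Lean on these libraries where they do the work, as an engineer would, in place of code of your own. Each camera call takes 0.05 s, during which the arm holds its last target. There are 200 camera calls.

TASK

Lift the blue cordless paint stirrer out of its cleaning pot and hang it upright in the ring at the end of the spring-balanced arm, over the drip cup: bring its thin shaft in sideways through the gap of the ring, then lower it until its nose sits fully in the ring and the arm has sunk under it. Hold on until the arm carries the whole weight and stands still, then let go so gently that the arm neither drops nor springs up; never press hard on the arm or push it down onto its lower stop, and leave the cup, the spray can and the roll of tape where they stand.

Things in the scene. Friction and masses are not known exactly. Their poses are not given: they have to be found in the camera images.
- stirrer: upright cordless paint stirrer, same all round. Origin: middle of the underside of its black flange (50 mm diameter), z up. Above: blue body, 42 mm diameter, top at z +96 mm. Below: steel nose, 30 mm diameter, 14 mm long, chamfered end; then a 10 mm shaft to z -75 mm; then a 28 mm paddle to z -95 mm. Mass not known: 0.24 to 0.60 kg (2.3 to 5.9 N)
- stirrer_grip (a point): centre of the stirrer's rubber grip band, on its axis, 55 mm above the underside of the flange: the place to grip it, 42 mm in diameter, from any side
- cleaning_pot: fixed glass pot with black lid, 80 mm diameter; origin at the centre of its underside, lid's top 108 mm above it. The stirrer's nose stands in the lid's 35.6 mm hole, its flange on the lid; shaft and paddle hang in the pot, so it must be lifted straight up by at least 100 mm
- ring: black rubber-coated ring at the end of the spring-balanced arm, level at every height of the arm; origin at its centre, 5 mm below ring_top. Its own -x points out through its gap, +x back along the arm to the column, 289 mm from the ring's centre, 248 mm high. Behind the ring, from 49 mm off its centre, the bracket rises 19 mm above the ring's top
- ring_top (a point): centre of the ring at the height of its top, 235 mm above the table when unloaded. Ring of 10 mm round rod, hole 34 mm, gap 16 mm wide opening along its own -x. The shaft passes the gap; the nose is too wide and enters the hole only from above. Seated, the flange's underside lies on the ring's top: stirrer then coincides with this point
- swing_arm (a joint): angle of the parallel-link arm (links 200 mm), rad: 0 = unloaded, at its upper stop; grows as the ring sinks; 0.45 = lower stop. Sinks from about 1.3 N of load on the ring, then about 14 mm (0.07 rad) per newton; lightly damped: let go out of balance and it swings. Sinking on its arc, the ring also shifts along its -x: 4 mm at 0.2 rad, back to 0 at 0.4 rad
- drip_cup: clear cup under the ring, 81 mm in diameter, 91 mm high, loose; origin at the centre of its underside; stays where it is
- blue_can: spray can with blue top, 66 mm in diameter, 189 mm high, loose bystander; origin at the centre of its underside
- tape: roll of cream masking tape lying flat, 98 mm diameter, 52 mm high, loose bystander; origin at the centre of its underside
Not all that is in view belongs to the job. Leave any purple look-alike of the stirrer alone. Leave any green look-alike of the cleaning_pot alone.

How it is judged:
By the outcome, as a careful person would: the job done as asked, in the order asked, and still so for the second after the job is handed in, with the robot touching nothing.
It also fails if it takes over 64 s, if anything falls off the work surface, if the arm or the gripper's body presses on something with over 40 N, if the wrist force passes 120 N, or if a joint passes its speed limit or range.

## Working session

There is one attempt and no reset: what is moved stays moved. The work goes in short steps, each a Python script; the robot and the scene stay as the last script left them, time stands still between calls to the robot, and variables do not carry over. Pictures are saved under pics/ and viewed, at most 10 in all, crops included, and the job is handed in when it is done.

```bash
mkdir -p pics; ls; python3 - <<'E'
from bench import *
import cv2,numpy as np
for n in("side","top"):
    im=snapshot(n);cv2.imwrite(f"pics/{n}0.png",im)
    c=camera_model(n);print(n,np.round(c["mtx"],1).tolist(),np.round(c["extrinsics"],3).tolist())
s=read_state();print(s)
E
```

```text
pics
side [[410.0, 0.0, 281.5], [0.0, 410.0, 210.6], [0.0, 0.0, 1.0]] [[-0.997, -0.072, -0.008, 0.446], [-0.041, 0.66, -0.75, 0.292], [0.059, -0.748, -0.661, 0.739], [0.0, 0.0, 0.0, 1.0]]
top [[445.8, 0.0, 285.8], [0.0, 445.8, 206.6], [0.0, 0.0, 1.0]] [[-0.009, -1.0, 0.004, -0.25], [-0.976, 0.007, -0.216, 0.507], [0.216, -0.006, -0.976, 0.915], [0.0, 0.0, 0.0, 1.0]]
{'time': 0.1, 'joint_positions': array([-1.05088329e+00,  3.59307492e-01,  1.11450293e-02, -2.91641519e-04,
       -1.22404874e+00, -2.88089043e-01]), 'dq': array([-0.00078018, -0.00133495,  0.0016787 , -0.00022233,  0.00117749,
        0.00026933]), 'joint_efforts': array([-5.44575414e-04, -5.84164882e+01,  2.93748808e+01,  7.01536372e+00,
        1.02016755e-02, -4.61206275e-05]), 'tcp_pos': array([ 0.15495176, -0.65654195,  0.22572205]), 'eef_rot': array([-1.15603265e-01,  9.93295206e-01,  7.04385030e-04, -1.52025966e-04]), 'contact_force': array([-0.24749723, -0.11732553,  0.30641019]), 'ft_torque': array([ 0.03271914, -0.0114493 ,  0.00248026]), 'finger_force': 0.0, 'width': 0.08755654337471716}
```

View pics/side0.png

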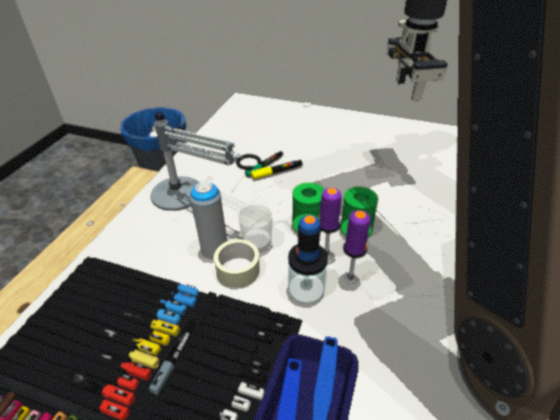

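View pics/top0.png

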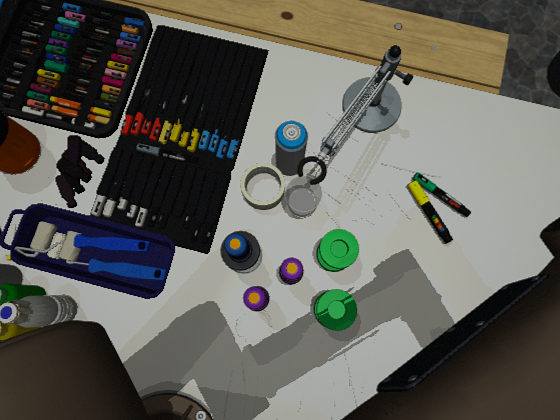

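Side: the stirrer's orange top is at about (310,220), the ring at (248,161), the can at (205,195), the tape at (237,262) and the cup at (256,228). Top: stirrer (236,244), ring (312,168), column top (395,50), can (291,133), tape (263,185), cup (302,198).

```bash
cat > h.py <<'E'
import numpy as np,cv2
from bench import *
def ray(n,px):
    c=camera_model(n);K=np.array(c["mtx"]);T=np.array(c["extrinsics"]);R,t=T[:3,:3],T[:3,3]
    return -R.T@t,R.T@np.linalg.solve(K,[px[0],px[1],1.])
def plane(n,px,z):
    o,d=ray(n,px);return o+d*(z-o[2])/d[2]
def tri(p1,p2):
    a,u=ray("side",p1);b,v=ray("top",p2)
    s=np.linalg.lstsq(np.c_[u,-v],b-a,rcond=None)[0];A=a+s[0]*u;B=b+s[1]*v
    return (A+B)/2,np.linalg.norm(A-B)
def blob(im,lo,hi,roi):
    x0,y0,x1,y1=roi;m=np.zeros(im.shape[:2],np.uint8)
    m[y0:y1,x0:x1]=cv2.inRange(cv2.cvtColor(im,cv2.COLOR_BGR2HSV),lo,hi)[y0:y1,x0:x1]
    n,l,s,c=cv2.connectedComponentsWithStats(m);i=1+np.argmax(s[1:,4]);return c[i],s[i]
E
python3 - <<'E'
from h import *
S=cv2.imread("pics/side0.png");T=cv2.imread("pics/top0.png")
O=((5,150,120),(22,255,255))
a=blob(S,*O,(290,205,325,235));b=blob(T,*O,(220,225,255,260));print(a,b,tri(a[0],b[0]))
print("z.204",plane("top",b[0],.204),plane("side",a[0],.204))
D=((0,0,0),(180,255,60))
def dark(im,roi):
    x0,y0,x1,y1=roi;m=cv2.inRange(im[y0:y1,x0:x1].max(2),0,70)
    ps=np.argwhere(m>0)[:,::-1]+[x0,y0];e=cv2.fitEllipse(cv2.convexHull(ps.astype(np.float32)));return e
for n,im,roi in(("side",S,(233,150,264,176)),("top",T,(294,153,330,187))):
    e=dark(im,roi);print(n,e,plane(n,e[0],.230))
print("col top",plane("top",(395,50),.248),"side",plane("side",(158,118),.248))
print("can",plane("top",(291,131),.189),"tape",plane("top",(263,185),.052),plane("side",(237,257),.052),"cup top?",plane("top",(302,196),.091))
c1=cv2.resize(S[140:250,180:290],(396,396),interpolation=2);c2=cv2.resize(T[110:220,250:360],(396,396),interpolation=2)
cv2.imwrite("pics/c1.png",np.hstack([c1,c2]))
E
```

```text
(array([309.1372549 , 219.21568627]), array([305, 216,   9,   7,  51], dtype=int32)) (array([234.3373494 , 243.36144578]), array([230, 239,  10,  10,  83], dtype=int32)) (array([ 0.40542294, -0.15986528,  0.20464072]), np.float64(0.0013127737106993478))
z.204 [ 0.40485321 -0.15972238  0.204     ] [ 0.40606008 -0.16073167  0.204     ]
side ((249.7537384033203, 162.22506713867188), (14.410750389099121, 27.51339340209961), 96.28291320800781) [ 0.53159198 -0.29765765  0.23      ]
top ((310.95269775390625, 161.93707275390625), (37.86802291870117, 45.807518005371094), 9.505629539489746) [ 0.54901338 -0.29931677  0.23      ]
col top [ 0.76267976 -0.46099257  0.248     ] side [ 0.76211464 -0.436567    0.248     ]
can [ 0.62569782 -0.26453418  0.189     ] tape [ 0.55480887 -0.20400841  0.052     ] [ 0.55676949 -0.19629411  0.052     ] cup top? [ 0.51956936 -0.28804596  0.091     ]
```

View pics/c1.png

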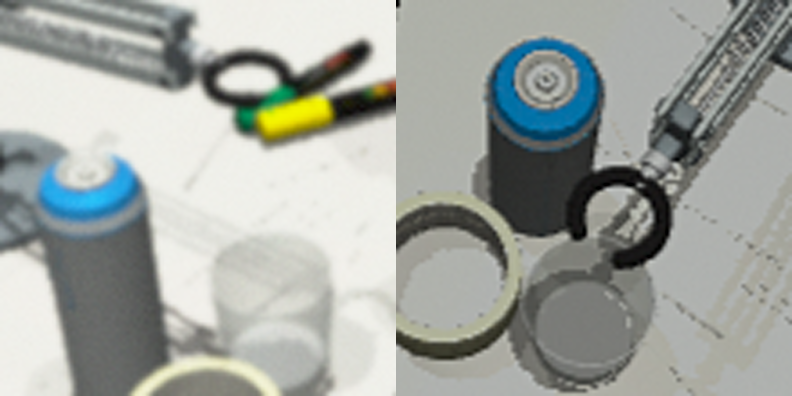

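```bash
cat >> h.py <<'E'
from scipy.spatial.transform import Rotation as Ro
def quat(c):
    y=np.array([c[0],c[1],0.]);y/=np.linalg.norm(y);z=np.array([0,0,-1.]);return Ro.from_matrix(np.c_[np.cross(y,z),y,z]).as_quat()
def bestq(p,c):
    q=read_state()["joint_positions"];o=[]
    for s in(1,-1):
        k=quat(s*np.array(c));j=solve_ik(p,k)
        if j is not None:o.append((np.abs(np.array(j)-q).max(),k,np.round(j,2)))
    return min(o,key=lambda t:t[0])
E
python3 - <<'E'
from h import *
S=cv2.imread("pics/side0.png");T=cv2.imread("pics/top0.png")
def ring(im,roi,th):
    x0,y0,x1,y1=roi;m=cv2.inRange(im.max(2),0,th);k=np.zeros_like(m);k[y0:y1,x0:x1]=m[y0:y1,x0:x1]
    n,l,s,c=cv2.connectedComponentsWithStats(k);i=1+np.argmax(s[1:,4]);return np.argwhere(l==i)[:,::-1].astype(np.float32),s[i]
from scipy.optimize import least_squares
for n,im,roi in(("top",T,(294,153,336,188)),("side",S,(234,148,262,176))):
  for th in(45,60):
    p,s=ring(im,roi,th)
    w=np.array([plane(n,a,.230)[:2] for a in p])
    f=least_squares(lambda v:np.hypot(*(w-v[:2]).T)-.022,w.mean(0),loss="soft_l1",f_scale=.002)
    d=w-f.x;an=np.sort(np.degrees(np.arctan2(d[:,1],d[:,0])));g=np.diff(np.r_[an,an[0]+360]);i=g.argmax()
    print(n,th,s,f.x.round(4),"rms",np.std(np.hypot(*d.T)).round(4),"gap",an[i].round(1),g[i].round(1),"mid",((an[i]+g[i]/2)).round(1))
P=((135,80,60),(160,255,255));O=((5,120,120),(22,255,255))
for r in((280,258,304,284),(244,285,270,312)):
    b=blob(T,*O,r);print("purple",plane("top",b[0],.19).round(3))
c=np.array([.7627,-.461])-[.535,-.298];print(np.hypot(*c),np.degrees(np.arctan2(*-c[::-1])))
for pz in(.144,.31):
  print(bestq([.4055,-.160,pz],(.81,-.58)))
print(bestq([.535,-.298,.30],(.58,.81)))
E
```

```text
top 45 [294 153  32  32 312] [ 0.5343 -0.2995] rms 0.003 gap 120.2 52.7 mid 146.5
top 60 [294 153  32  32 440] [ 0.5358 -0.2972] rms 0.0052 gap 128.9 46.0 mid 151.9
side 45 [238 162   6   6   8] [ 0.5344 -0.2998] rms 0.0005 gap 66.3 301.1 mid 216.8
side 60 [237 158  15  12  46] [ 0.5352 -0.2995] rms 0.002 gap 111.7 215.1 mid 219.3
purple [ 0.369 -0.261  0.19 ]
purple [ 0.31  -0.194  0.19 ]
0.2800290877748239 144.40285963284333
(np.float64(1.130643962941524), array([-0.45706274,  0.88943446,  0.        ,  0.        ]), array([ 0.08,  0.03, -0.61,  0.  , -0.93, -0.7 ]))
(np.float64(1.130643962941524), array([-0.45706274,  0.88943446,  0.        ,  0.        ]), array([ 0.08, -0.1 , -0.34,  0.  , -1.33, -0.7 ]))
(np.float64(1.4271212922000989), array([ 0.9521173 , -0.30573298,  0.        ,  0.        ]), array([-0.19,  0.22, -0.02,  0.  , -1.34,  1.14]))
```

```bash
python3 - <<'E'
from h import *
p=np.array([.4055,-.160,.144])
s=read_state();move_l(s["tcp_pos"]+[0,0,.12],v=.2)
_,k,j=bestq(p+[0,0,.20],(.81,-.58))
move_to(p+[0,0,.20],k);move_l(p+[0,0,.07],v=.2)
f0=read_state()["contact_force"]
move_l(p,v=.08);print(f0,read_state()["contact_force"])
gripper_to(.03,40);hold(.2);s=read_state();print(s["time"],s["width"],s["finger_force"],s["contact_force"],s["tcp_pos"])
cv2.imwrite("pics/s1.png",snapshot("side"))
move_l(p+[0,0,.165],v=.08);hold(.5)
for i in range(4):s=read_state();print(s["time"],s["width"],s["contact_force"],s["ft_torque"],s["tcp_pos"]);hold(.1)
a=snapshot("side");cv2.imwrite("pics/s2.png",a)
b=snapshot("top")
cv2.imwrite("pics/p2.png",np.hstack([cv2.resize(a[100:310,180:400],(399,380)),cv2.resize(b[120:330,170:390],(399,380))]))
E
```

```text
[ 1.39718841 -0.89276469  1.21406497] [-0.60809739 -0.11509447  0.22693727]
5.6667 0.04152704301922829 39.99801785394084 [-1.08540554  0.48466195 -0.15037075] [ 0.40535212 -0.15998029  0.14394624]
8.4333 0.04131019227921892 [-0.020003   -0.83103841 -2.28304586] [0.05828466 0.03893857 0.02236841] [ 0.40551584 -0.16001613  0.30902177]
8.5333 0.04163266293008921 [-0.23874133 -0.52226457 -2.15599603] [-0.01236942  0.05958638 -0.00841058] [ 0.40550368 -0.1600067   0.30900959]
8.6333 0.04154742543113391 [-0.76281967  0.90947673 -2.51631897] [0.00558153 0.11905803 0.00683712] [ 0.40547589 -0.1600077   0.308999  ]
8.7333 0.04131343322615112 [ 0.00331162 -0.08112615 -2.60309819] [0.02807114 0.07564989 0.05312004] [ 0.40550936 -0.1600151   0.30902951]
```

View pics/p2.png

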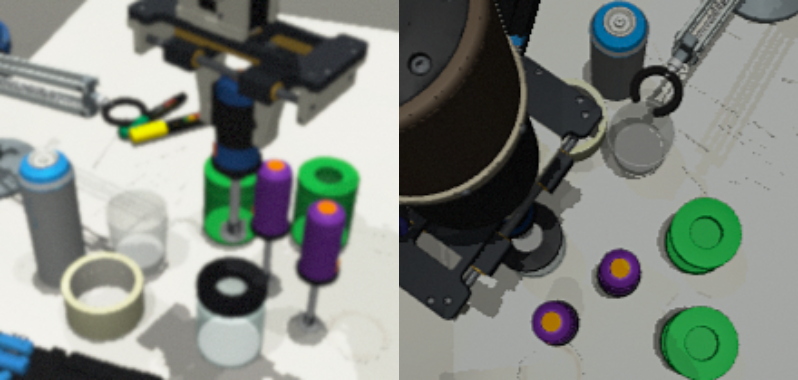

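The stirrer is out of the pot and the pot is empty. The ring and cup are undisturbed. Next I'll go to a point in front of the gap.

```bash
cat >> h.py <<'E'
R0=np.array([.5347,-.2993]);G=np.array([np.cos(np.radians(146)),np.sin(np.radians(146))])
def force(n=25,dt=.02):
    f=[]
    for _ in range(n):hold(dt);f.append(read_state()["contact_force"])
    return np.mean(f,0),np.std(f,0)/np.sqrt(n)
def tcp(d,h,lat=0):  # d along gap out, flange height h over table
    xy=R0+d*G+lat*np.array([-G[1],G[0]]);return np.array([*xy,h+.036])
E
python3 - <<'E'
from h import *
p=tcp(.10,.272);_,k,j=bestq(p,(-G[1],G[0]));print(j)
move_to(p,k);hold(.3);print(force(40),read_state()["tcp_pos"],read_state()["time"])
a=snapshot("side");b=snapshot("top");cv2.imwrite("pics/s3.png",a);cv2.imwrite("pics/t3.png",b)
move_l(tcp(.045,.272),v=.06);hold(.3)
a2=snapshot("side");b2=snapshot("top");cv2.imwrite("pics/s4.png",a2);cv2.imwrite("pics/t4.png",b2)
cv2.imwrite("pics/p3.png",np.hstack([cv2.resize(a2[110:210,200:300],(399,399),interpolation=2),cv2.resize(b2[120:220,250:350],(399,399),interpolation=2)]))
E
```

```text
[-0.11  0.04 -0.2   0.   -1.32 -2.05]
(array([-0.08988861,  0.04936576, -2.48010744]), array([0.0672108 , 0.07451063, 0.0818068 ])) [ 0.45179717 -0.24337457  0.30797282] 11.125
```

View pics/p3.png

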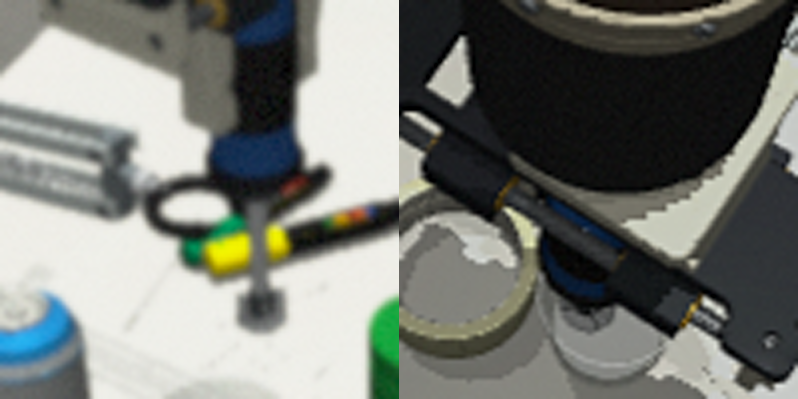

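The side crop shows the shaft in front of the gap at about full-frame x=265, with the ring's rim just behind it. I'll check the offset numerically, then go in guarded by force.

```bash
python3 - <<'E'
from h import *
c=camera_model("side");K=np.array(c["mtx"]);E=np.array(c["extrinsics"])
def pr(w):
    q=K@(E[:3,:3]@w+E[:3,3]);return q[:2]/q[2]
for f,d in(("s3",.1),("s4",.045)):
    im=cv2.imread(f"pics/{f}.png");t=tcp(d,.272)
    for dz in(-.035,-.05,-.065):
        u,v=pr([t[0],t[1],.272+dz]);r=im[int(round(v)),int(u)-9:int(u)+10].max(1);print(f,dz,u.round(1),v.round(1),"x0",int(u)-9,r.tolist())
lat=np.array([-G[1],G[0]])
for d in np.arange(.04,-.0001,-.005):
    move_l(tcp(d,.272),v=.03);f,_=force(8,.01);print(round(d,3),"out",(f[:2]@G).round(2),"lat",(f[:2]@lat).round(2),"z",f[2].round(2))
    if abs(f[:2]@lat)>1.5 or f[:2]@G>1.5:print("contact");break
print(read_state()["time"])
a2=snapshot("side");cv2.imwrite("pics/s5.png",a2)
cv2.imwrite("pics/p5.png",cv2.resize(a2[120:210,190:310],(800,600),interpolation=2))
E
```

```text
s3 -0.035 286.9 176.7 x0 277 [237, 239, 241, 239, 239, 236, 221, 161, 116, 106, 116, 162, 222, 237, 240, 239, 238, 239, 239]
s3 -0.05 286.9 182.9 x0 277 [232, 234, 236, 233, 235, 236, 222, 165, 113, 109, 113, 161, 222, 237, 239, 239, 240, 239, 239]
s3 -0.065 286.9 188.9 x0 277 [240, 240, 240, 238, 240, 237, 221, 165, 113, 108, 115, 163, 221, 236, 237, 227, 211, 197, 192]
s4 -0.035 265.1 166.6 x0 256 [143, 149, 138, 134, 124, 112, 102, 104, 105, 107, 133, 184, 223, 225, 194, 135, 86, 58, 49]
s4 -0.05 265.3 172.8 x0 256 [242, 242, 241, 241, 236, 224, 177, 128, 106, 105, 112, 138, 170, 170, 162, 140, 98, 56, 60]
s4 -0.065 265.6 178.7 x0 256 [118, 119, 123, 136, 150, 155, 143, 116, 107, 109, 127, 176, 222, 234, 237, 237, 238, 239, 238]
0.04 out 0.11 lat 0.26 z -2.74
0.035 out 0.11 lat 0.28 z -2.3
0.03 out 0.23 lat 0.05 z -2.5
0.025 out -0.21 lat 0.01 z -2.47
0.02 out -0.22 lat -0.09 z -2.71
0.015 out 0.28 lat 0.25 z -2.45
0.01 out -0.25 lat -0.09 z -2.19
0.005 out -0.13 lat 0.18 z -2.57
0.0 out -0.26 lat -0.1 z -2.66
16.1417
```

View pics/p5.png

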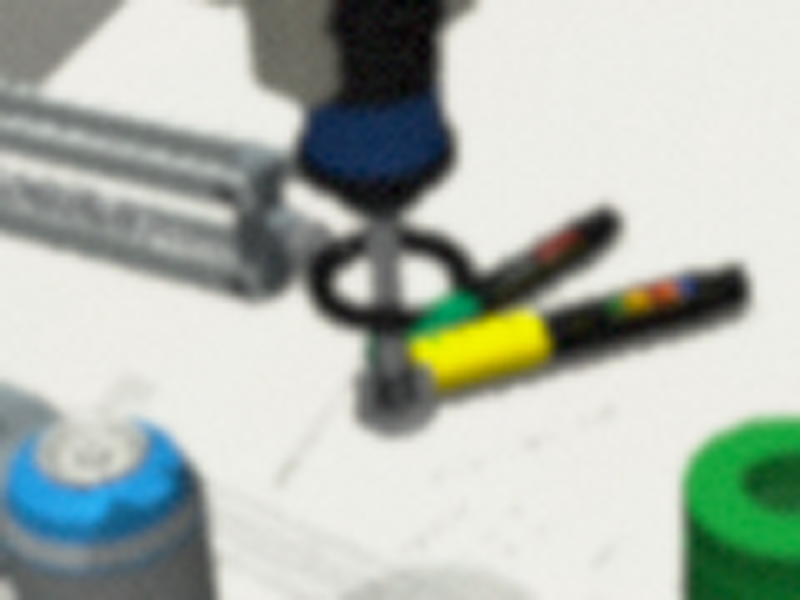

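The shaft is inside the ring, with no side force. It stands about 1 px left of the ring's centre, so I'll measure that numerically.

```bash
python3 - <<'E'
from h import *
S=cv2.imread("pics/side0.png");a=cv2.imread("pics/s5.png")
c=camera_model("side");K=np.array(c["mtx"]);E=np.array(c["extrinsics"])
def pr(w):
    q=K@(E[:3,:3]@w+E[:3,3]);return q[:2]/q[2]
print(pr([*R0,.23]),[pr([*(R0+o),.23]).round(1) for o in([.022,0],[-.022,0],[0,.022],[0,-.022])])
for r in range(156,170,2):print(r,S[r,234:268].max(1).tolist())
for r in(158,160,162,164):print("s5",r,a[r,234:268].max(1).tolist())
for col in(247,249,251):print(col,S[148:178,col].max(1).tolist())
E
```

```text
[248.35614884 161.71691674] [array([237.7, 161.4]), array([259. , 162.1]), array([246.9, 167.9]), array([249.7, 155.7])]
156 [168, 169, 160, 163, 165, 139, 116, 104, 85, 59, 47, 40, 41, 45, 49, 53, 54, 48, 43, 40, 52, 62, 76, 113, 159, 200, 228, 237, 240, 240, 239, 238, 235, 232]
158 [105, 107, 92, 76, 63, 54, 53, 63, 75, 100, 131, 146, 161, 171, 181, 184, 178, 166, 153, 137, 115, 82, 55, 45, 59, 98, 159, 215, 234, 235, 224, 199, 175, 153]
160 [108, 102, 70, 50, 38, 48, 95, 147, 185, 219, 231, 236, 236, 238, 238, 237, 238, 237, 237, 235, 227, 205, 156, 88, 51, 47, 87, 132, 158, 149, 119, 89, 75, 80]
162 [160, 142, 89, 50, 44, 82, 153, 219, 235, 238, 239, 240, 240, 240, 240, 239, 239, 241, 238, 240, 239, 234, 210, 141, 67, 40, 34, 40, 45, 41, 45, 49, 59, 49]
164 [228, 209, 144, 77, 44, 59, 98, 148, 184, 215, 222, 225, 225, 226, 223, 221, 224, 227, 229, 227, 224, 212, 191, 162, 131, 110, 87, 63, 37, 37, 35, 37, 41, 51]
166 [239, 235, 211, 149, 88, 55, 42, 43, 61, 77, 86, 95, 100, 106, 99, 97, 103, 112, 116, 123, 131, 143, 151, 156, 151, 141, 130, 99, 71, 60, 78, 105, 134, 163]
168 [241
[... 552 characters left out ...]
, 107, 106, 133, 187, 227, 237, 238, 238, 231, 210, 138, 65, 37, 34, 37, 41, 37, 42, 54, 52, 51]
s5 164 [225, 205, 139, 68, 31, 46, 92, 140, 181, 206, 204, 171, 124, 98, 94, 118, 167, 214, 224, 225, 222, 210, 186, 159, 129, 107, 85, 61, 38, 32, 36, 43, 40, 51]
247 [239, 240, 240, 238, 226, 176, 108, 53, 45, 94, 171, 222, 238, 240, 240, 238, 226, 175, 106, 54, 32, 51, 93, 125, 124, 109, 89, 80, 97, 151]
249 [240, 239, 240, 237, 228, 179, 104, 56, 53, 112, 184, 228, 237, 239, 239, 236, 221, 165, 97, 52, 35, 50, 94, 134, 143, 124, 103, 81, 85, 121]
251 [238, 239, 240, 239, 228, 185, 116, 60, 48, 89, 166, 224, 237, 241, 241, 239, 227, 183, 112, 61, 45, 76, 123, 157, 161, 143, 123, 107, 103, 122]
```

```bash
python3 - <<'E'
from h import *
lat=np.array([-G[1],G[0]])
D,L=.0017,.0004
for h in(.262,.254,.251,.249,.247,.245,.243,.241,.239,.2375):
    move_l(tcp(D,h,L),v=.02);f,_=force(12,.01);print(h,"out",(f[:2]@G).round(2),"lat",(f[:2]@lat).round(2),"z",f[2].round(2))
    if f[2]>-1.5 or np.hypot(*f[:2])>1.5:print("contact");break
print(read_state()["time"])
a2=snapshot("side");cv2.imwrite("pics/s6.png",a2)
cv2.imwrite("pics/p6.png",cv2.resize(a2[120:210,190:310],(800,600),interpolation=2))
E
```

```text
0.262 out 0.13 lat -0.13 z -2.3
0.254 out -0.0 lat -0.02 z -2.5
0.251 out 0.08 lat -0.11 z -2.56
0.249 out 0.35 lat 0.09 z -2.57
0.247 out -0.08 lat 0.16 z -2.17
0.245 out -0.11 lat 0.16 z -2.52
0.243 out -0.08 lat -0.07 z -2.33
0.241 out -0.05 lat -0.1 z -2.26
0.239 out -0.12 lat -0.16 z -2.33
0.2375 out -0.01 lat -0.04 z -2.38
20.45
```

View pics/p6.png

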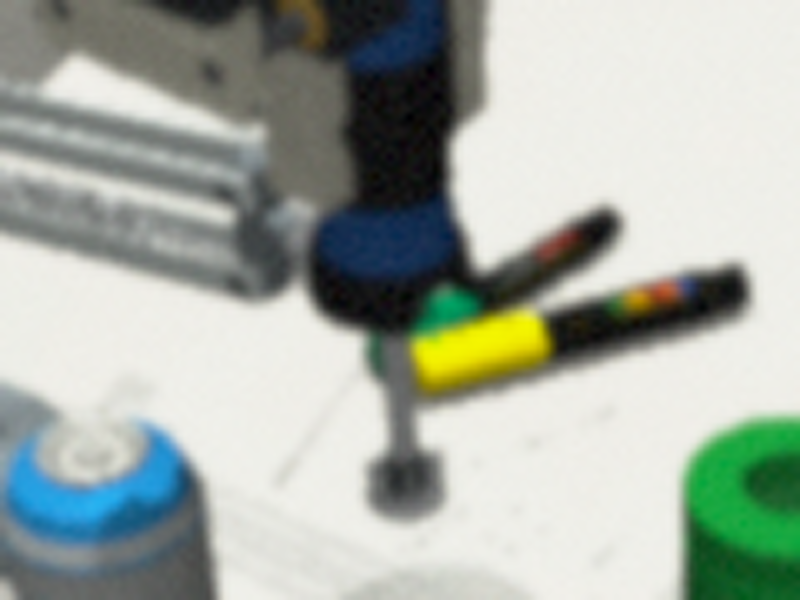

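The nose is in the ring and the flange is just above the ring's top, without contact force. I'll lower it along the arm's arc until the wrist carries nothing.

```bash
cat >> h.py <<'E'
def sunk(s,D=.0017,L=.0004,h0=.235):
    th=.2-np.arcsin(np.sin(.2)-s/.2);return tcp(D+.2*(np.cos(.2-th)-np.cos(.2)),h0-s,L)
E
python3 - <<'E'
from h import *
lat=np.array([-G[1],G[0]]);X=[]
for s in(.002,.005,.009,.012,.015,.0165):
    move_l(sunk(s),v=.012);hold(.25);f,e=force(30,.02);X.append((s,f[2]))
    print(s,"out",(f[:2]@G).round(2),"lat",(f[:2]@lat).round(2),"z",f[2].round(2),e[2].round(2))
    if f[2]>-.15 or np.hypot(*f[:2])>2:break
print(read_state()["time"])
a2=snapshot("side");cv2.imwrite("pics/s7.png",a2)
E
```

```text
0.002 out 0.53 lat -0.32 z -0.96 0.1
0.005 out -0.15 lat -0.2 z -0.77 0.1
0.009 out -0.5 lat -0.17 z -0.38 0.11
0.012 out -0.29 lat -0.21 z -0.23 0.08
0.015 out -0.31 lat -0.24 z -0.13 0.1
26.475
```

```bash
python3 - <<'E'
from h import *
lat=np.array([-G[1],G[0]])
def show(t,n=30):
    f,e=force(n,.02);s=read_state();print(t,"out",(f[:2]@G).round(2),"lat",(f[:2]@lat).round(2),"z",f[2].round(2),e[2].round(2),"w",s["width"].round(4),s["finger_force"].round(1),s["tcp_pos"][2].round(4),s["time"])
move_l(sunk(.0158,D=.0013,L=.0001),v=.01);hold(.8);show("sunk",60)
for g in(20,8,3):
    gripper_to(.03,g);hold(.15);show(g,15)
a=snapshot("side");cv2.imwrite("pics/s8.png",a)
b=snapshot("side")
cv2.imwrite("pics/p8.png",cv2.resize(a[120:210,190:310],(800,600),interpolation=2))
E
```

```text
Traceback (most recent call last):
AttributeError: 'float' object has no attribute 'round'
```

```bash
python3 - <<'E'
from h import *
lat=np.array([-G[1],G[0]])
def show(t,n=30):
    f,e=force(n,.02);s=read_state();print(t,"out",(f[:2]@G).round(2),"lat",(f[:2]@lat).round(2),"z",f[2].round(2),e[2].round(2),"w",round(s["width"],4),round(s["finger_force"],1),s["tcp_pos"][2].round(4),s["time"])
show("sunk",60)
for g in(20,8,3):
    gripper_to(.03,g);hold(.15);show(g,15)
a=snapshot("side");cv2.imwrite("pics/s8.png",a)
cv2.imwrite("pics/p8.png",cv2.resize(a[120:210,190:310],(800,600),interpolation=2))
E
```

```text
sunk out 1.09 lat 0.83 z 0.14 0.07 w 0.0411 40.0 0.2552 29.575
20 out 0.94 lat 0.78 z 0.11 0.1 w 0.0418 20.0 0.2552 30.1917
8 out 0.51 lat 0.77 z 0.06 0.09 w 0.0418 8.0 0.2552 30.8083
3 out 0.63 lat 0.52 z 0.09 0.11 w 0.0422 3.0 0.2552 31.425
```

View pics/p8.png

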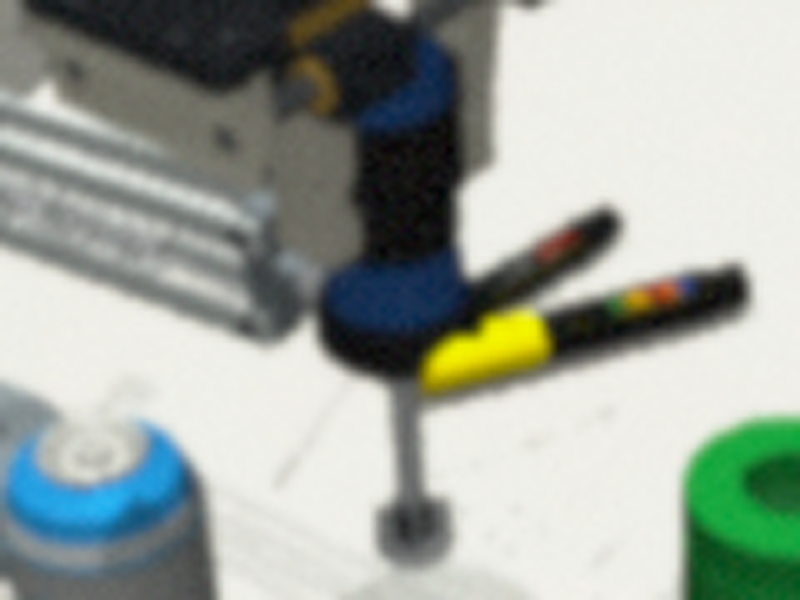

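The flange is seated on the ring and the arm has sunk. I'll relax the small side force, trim the height to the fitted balance and open gently.

```bash
python3 - <<'E'
from h import *
lat=np.array([-G[1],G[0]])
def show(t,n=30):
    f,e=force(n,.02);s=read_state();print(t,"out",(f[:2]@G).round(2),"lat",(f[:2]@lat).round(2),"z",f[2].round(2),e[2].round(2),"w",round(s["width"],4),round(s["finger_force"],1),round(s["time"],2))
move_l(sunk(.0153,D=.0015,L=.00025),v=.005);hold(1.0);show("trim",50)
for w in(.0424,.0428,.0432,.0437,.0443,.045,.046,.048,.052):
    gripper_to(w,3);hold(.05)
    if w in(.0428,.0437,.046):show(w,10)
ims=[]
for i in range(4):ims.append(snapshot("side"));hold(.2)
hold(.1);show("open",20)
o=cv2.resize(ims[0][100:220,190:310],(398,398));q=cv2.resize(ims[-1][100:220,190:310],(398,398))
cv2.imwrite("pics/p9.png",np.hstack([o,q]));print([cv2.absdiff(ims[0],i)[130:210,235:265].mean().round(2) for i in ims[1:]])
E
```

```text
trim out -0.88 lat -0.62 z -0.12 0.06 w 0.0417 3.0 33.57
0.0428 out -0.01 lat 0.06 z -0.08 0.16 w 0.0427 0.0 34.38
0.0437 out 0.07 lat -0.05 z -0.06 0.15 w 0.0437 0.0 35.08
0.046 out -0.32 lat -0.1 z 0.02 0.19 w 0.0462 0.0 36.06
open out -0.01 lat -0.11 z 0.06 0.09 w 0.052 0.0 38.23
[np.float64(2.35), np.float64(2.32), np.float64(2.38)]
```

View pics/p9.png

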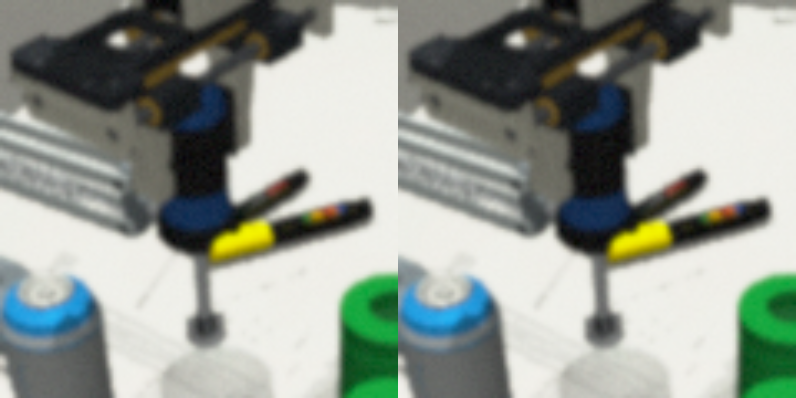

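The stirrer is released and stands still; both frames are alike. I'll open further, retract straight up and check once more.

```bash
python3 - <<'E'
from h import *
gripper_to(.07);p=read_state()["tcp_pos"];move_l(p+[0,0,.03],v=.04);move_l(p+[0,0,.14],v=.12);hold(1)
f,_=force(10);print(f,read_state()["time"])
a=snapshot("side");b=snapshot("top");hold(.3);c=snapshot("side")
print(cv2.absdiff(a,c)[100:210,235:265].mean())
cv2.imwrite("pics/p10.png",np.hstack([cv2.resize(a[90:310,160:380],(398,398)),cv2.resize(b[90:310,180:400],(398,398))]))
E
```

```text
[0.02570658 0.04531649 0.16816308] 41.9333
2.0334343434343434
```

View pics/p10.png

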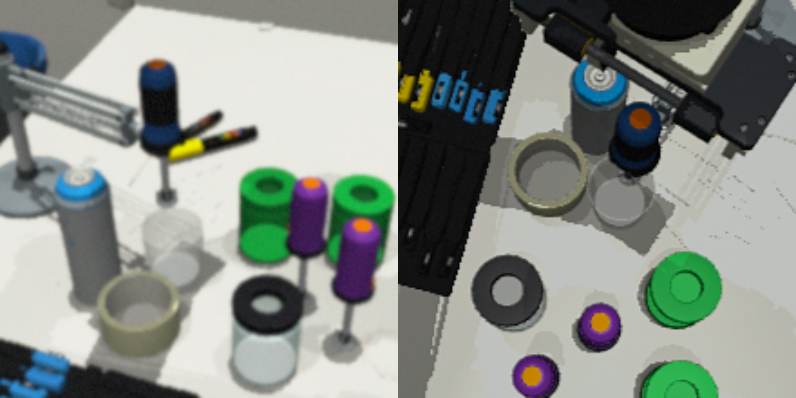

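The stirrer hangs upright in the ring over the cup, everything else is in place, and the gripper is clear.

```bash
python3 -c "
from bench import *
print(close_job())"
```

```text
the job is handed in; nothing more can be done
None
```

The stirrer hangs upright and still in the ring over the drip cup, let go with no visible movement of the arm; the cup, can and tape look unmoved, and I handed the job in at about 42 s of the 64 s allowed (no verdict came back).

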